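Fetch the box-section piece from the drawer and check its height on the gauge

ROBOT

A 6-joint arm with a two-finger parallel gripper is mounted at the origin on the work surface. World frame = base frame: x ahead of the robot, y to its left, z up, the work surface at z = 0. Lengths are in m, angles in rad, forces in N, time in s.
With the tool pointing down it reaches from about 0.3 to 0.775 m from the base axis. Payload 14.6 kg.
Tool frame: the origin (TCP) lies midway between the tips of the shut fingers; the grasp point (between the pads) lies 19 mm behind it; z points along the fingers, y is the line along which they close (so a half turn about z gives the same grasp; the last joint's range is limited). The gripper opens to 94 mm and grips with 3 to 60 N. Pads are 16 mm wide; open, the fingers measure 119 mm over their backs; the gripper's body (75 mm by 177 mm) begins 78 mm behind the grasp point.
Start: joints at [1.218, 0.3, 1.521, -0, 1.321, -0.067], TCP at [0.155, 0.528, 0.205] pointing down, gripper open.
Joint ranges: [-3.03, 3.03], [-0.79, 2.21], [0.23, 2.52], [-1.04, 4.18], [0, 3.07], [-2.55, 2.55]. Speed limits (rad/s): [2.22, 2.22, 2.57, 3.14, 3.14, 3.14].

INTERFACE

Orientations are given as [roll, pitch, yaw] about the fixed x, y, z axes, in that order (R = Rz(yaw) Ry(pitch) Rx(roll)).
In Python, from station import telemetry, optics, ctrl gives the robot as it stands.
- The arm moves only by the tool carry_out, never from a script. Its argument "plan" is a list that holds one entry, the list of rows, each a list of 7 numbers: the shift along the tool's x, y, z in mm, then the turn, a rotation vector about the tool's x, y, z in rad, then the finger opening in mm, from 0 to 94. A call has 1 to 20 rows; each row shifts and turns the commanded pose from where the row before left it, along the tool's axes as they then stand; what a row does not reach is not made up. A row lasts 1/12 s, in which the tool goes at most 41.7 mm and 7.16 degrees, less where a joint would pass 70% of its speed; a pose out of reach is approached as far as the arm can. A call with a gripper value outside its range is refused whole. The fingers move at their own pace and stop on an object; "squeeze" is the grip in N (left out, the last holds). Time passes only in rows, so rows that do not move let the fingers close. It gives the time, the measured TCP pose, the force, the opening and the grip force at its end, in the units of the state.
- telemetry.get_obs(): the state, without advancing time (a new reading comes with each control period).
- optics.camera(name): name is "scene" or "top" or "wrist"; returns a dict with "pixels" (384x512x3 uint8, red, green, blue), "intrinsics" (3x3 intrinsics, pixels), "origin" and "rotation" of the camera in the world. Camera axes: x right, y down, z forward; pixel columns grow to the right and rows downward; lengths in m; the calibration is good to about 2 mm. A picture is of the moment at which its call begins. There is no depth.
- ctrl.hand_in(): hands the job in; it is judged then, once.
The state is a dict: "time_s": time; "qpos": joint angles; "joint_vel": joint speeds; "tau": joint torques, N m; "ee_pos": TCP position; "eef_rot": TCP orientation; "force": force on the tool from outside, world axes, zero at the start; "moment": the same for the moment, N m; "grip_width": finger opening in m; "grip_force": force on a finger pad.
Only numpy, scipy, OpenCV 4.12 (cv2) and the standard library are available. Lean on these libraries where they do the work, as an engineer would, in place of code of your own. Each camera call takes 0.05 s, during which the arm holds its last target. There are 200 camera calls.

TASK

Stand the red spray can, which is in the drawer's way, upright on the yellow mat, then pull the tool chest's top drawer out to its stop without it bumping the can. Take the aluminium box-section piece out of the drawer, lay it flat on the height gauge's base under the raised foot and let go of it, then lower the foot until it rests on the piece and the gauge reads its height. Leave the drawer fully open with the wooden batten in it, the can on its mat, and the other tools where they lie.

Things in the scene. Friction and masses are not known exactly. Their poses are not given: they have to be found in the camera images.
- chest: Blue steel tool chest, 280 deep (x) x 300 wide (y) x 160 high, fixed to the bench. Origin: on the bench under the middle of its front face (the shut drawers' fronts); the front faces its own -x. Two full-width drawers one over the other, each 65 high; only the top one is used. An organiser case (130 x 240 x 46 high) is fixed on the rear of its top, from 135 behind the front face backwards.
- cab_drawer0 (a joint): Top drawer, slides along the chest's -x; 0 = shut, 0.198 m = at its stop, starts up to 15 mm ajar. Light (about 1 N friction, 4 N per m/s). Inside 258 wide; its floor is 93 above the bench, its side walls end at 138, its front panel at 148 above the bench. When it is fully open the front 190 of its inside lies free of the chest's top.
- cab_drawer0_handle (a point): Middle of the top drawer's steel bar handle, moving with the drawer: horizontal round bar 11 thick, 120 long along the chest's y, its axis 35 in front of the drawer's front panel, 122 above the bench (38 below the chest's top). Bar is carried on two thin posts 51 either side of the middle. Frame parallel to the chest's.
- gauge: Height gauge, fixed, left or right of the chest. Dark steel base plate 210 (x) x 130 (y) x 15 thick; origin: centre of its underside. Steel column, 20 diameter, top 240 high, at x = +85, y = 0, with a 50 x 50 foot block from x = +55, up to 35 high. A red slide on the column carries an arm towards the gauge's own -x; the base is open at the -x end and both sides.
- gauge_slide (a joint): Slide of the gauge, vertical: its value is the height of the foot's underside over the base plate's top in m (0 = on the plate, 0.12 = top). It starts raised (0.085 to 0.115) and stays where it is left: about 3 N from above push it down, 5 N lift it.
- foot_tip (a point): Centre of the underside of the gauge's brass foot (disc of 24 diameter, 6 thick, on a 10 thick stem), at gauge x = +15, y = 0. The arm, from 52 to 70 above this point, runs from it to the column; 38 above it up to 84 the 36 wide slide block begins at 50 behind the stem (gauge +x).
- foot_knob (a point): Centre of the flat top of the black knob (32 diameter, 18 high) on the arm's end, straight above the foot, 90 above foot_tip: push here, from above, to lower the foot.
- piece: Bare aluminium square box section, 130 long (x) x 40 x 40, walls 3, open at both ends, about 0.17 kg. Origin: centre of its underside. Starts lying in the top drawer, roughly along the drawer's travel, on the left or right half.
- batten: Dark wooden batten, 130 long (x) x 30 x 30; origin: centre of its underside. Lies beside the piece in the drawer; it is to stay there.
- can: Red spray can with white band and white cap, 56 diameter, 150 high overall (cylindrical to 116; cap of 44 diameter from 122 up), about 0.25 kg, standing on the bench in front of the top drawer, in its way. Origin: centre of its underside.
- mat: Yellow square mat, 130 x 130 x 4 thick, fixed on the bench on the other side from the gauge. Origin: centre of its underside.
- tape: Orange tape measure, 75 x 40 x 60 high, standing on the bench before the chest, low enough for the drawer to pass over it; origin: centre of its underside. To be left alone.
- pliers: Pliers with a red and a yellow grip, 180 long (x) x 60 x 16 high, lying on the bench across the robot's front; origin: centre, underside. To be left alone.
- drill: Green cordless drill standing on its battery, 175 (x) x 75 x 196 high; origin: centre of the battery's underside. To be left alone.
- oil: Blue bottle with red cap, 66 diameter, 190 high, standing; origin: centre of its underside. To be left alone.
- screwdriver: Red-handled screwdriver, 200 long (x), 26 thick, lying; origin: its middle, underside. To be left alone.
- hammer: Orange-handled hammer, 260 long (x), head 90 across at +x, 26 thick, lying; origin: middle of its length, underside. To be left alone.
Things that resemble listed ones, but are neither listed nor needed, are in the scene too. Leave any pink or turquoise look-alike of the mat alone.

How it is judged:
By the outcome, as a careful person would: the job done as asked, in the order asked, and still so for the second after the job is handed in, with the robot touching nothing.
It also fails if it takes over 72 s, if anything falls off the work surface, if the arm or the gripper's body presses on something with over 40 N, if the wrist force passes 120 N, or if a joint passes its speed limit or range.

## Working session

There is one attempt and no reset: what is moved stays moved. The work goes in short steps, Python scripts to look and compute and a tool call to move; the robot and the scene stay as the last step left them, time stands still between calls to the robot, and variables do not carry over. Pictures are saved under pics/ and viewed, at most 13 in all, crops included, and the job is handed in when it is done.

Besides the shell and the picture viewer there is one more tool, called after "Emit:" as a command line: name --argument value ..., lists and objects as JSON in quotes. carry_out: Moves the arm, as the interface text tells. Its arguments: {"type":"object","properties":{"plan":{"type":"array","items":{"type":"array","items":{"type":"array","items":{"type":"number"}}}},"squeeze":{"type":"number"}},"required":["plan"]}

```bash
mkdir -p pics; cat > h.py <<'E'
import numpy as np, cv2
from station import telemetry, optics, ctrl
from scipy.spatial.transform import Rotation as R
def cam(n,save=None):
    c=optics.camera(n)
    c={k:np.asarray(v) for k,v in c.items()}
    if save: cv2.imwrite('pics/'+save,c['pixels'][:,:,::-1])
    return c
def ray(c,u,v):
    d=c['rotation']@np.linalg.solve(c['intrinsics'],[u,v,1.]); return c['origin'],d
def onz(c,u,v,z):
    o,d=ray(c,u,v); return o+d*(z-o[2])/d[2]
def proj(c,p):
    q=c['intrinsics']@(c['rotation'].T@(np.asarray(p)-c['origin'])); return q[:2]/q[2]
def tri(c1,a,c2,b):
    o1,d1=ray(c1,*a);o2,d2=ray(c2,*b)
    s=np.linalg.lstsq(np.c_[d1,-d2],o2-o1,rcond=None)[0]
    p,q=o1+s[0]*d1,o2+s[1]*d2
    return (p+q)/2,np.linalg.norm(p-q)
def togo(p,yaw=None):
    "tool-axes shift in mm from measured TCP to p"
    s=telemetry.get_obs(); M=R.from_euler('xyz',s['eef_rot'])
    return M.inv().apply(np.asarray(p)-s['ee_pos'])*1000
E
python3 - <<'E'
from h import *
a=cam('scene');b=cam('top')
im=np.hstack([a['pixels'],b['pixels']])
cv2.imwrite('pics/s.png',cv2.resize(a['pixels'],(800,600),interpolation=cv2.INTER_CUBIC)[:,:,::-1])
cv2.imwrite('pics/t.png',cv2.resize(b['pixels'],(800,600),interpolation=cv2.INTER_CUBIC)[:,:,::-1])
np.savez('c0.npz',**{'s_'+k:v for k,v in a.items()},**{'t_'+k:v for k,v in b.items()})
for c in(a,b):print(c['origin'],c['rotation'].round(3),c['intrinsics'])
print(telemetry.get_obs())
E
```

```text
[ 1.31877559 -0.75230827  0.96598096] [-2.229  0.011  0.777] [[408.51658482   0.         260.82794119]
 [  0.         408.51658482 184.66777227]
 [  0.           0.           1.        ]]
[0.38394789 0.06646108 1.68247879] [-3.053 -0.012 -1.547] [[468.5005324    0.         255.43676988]
 [  0.         468.5005324  192.3262222 ]
 [  0.           0.           1.        ]]
{'time_s': 0.1, 'qpos': array([ 1.21837461e+00,  3.00454191e-01,  1.52152423e+00, -1.57364669e-05,
        1.32066504e+00, -6.66220390e-02]), 'joint_vel': array([-0.00139524, -0.00368854, -0.00054826, -0.0004317 , -0.00102261,
        0.00162955]), 'tau': array([-8.34793736e-04, -5.32652271e+01, -3.53282154e+01,  7.08440691e-02,
        2.35198403e-02, -1.28805954e-05]), 'ee_pos': array([0.15499754, 0.52746849, 0.20491964]), 'eef_rot': array([-3.14054316e+00, -5.47463554e-05,  2.85579685e+00]), 'force': array([ 0.01657694, -0.1626507 ,  0.24015312]), 'moment': array([-0.03086802,  0.04632536, -0.01973466]), 'grip_force': 0.0, 'grip_width': 0.09367087538217998}
```

View pics/s.png

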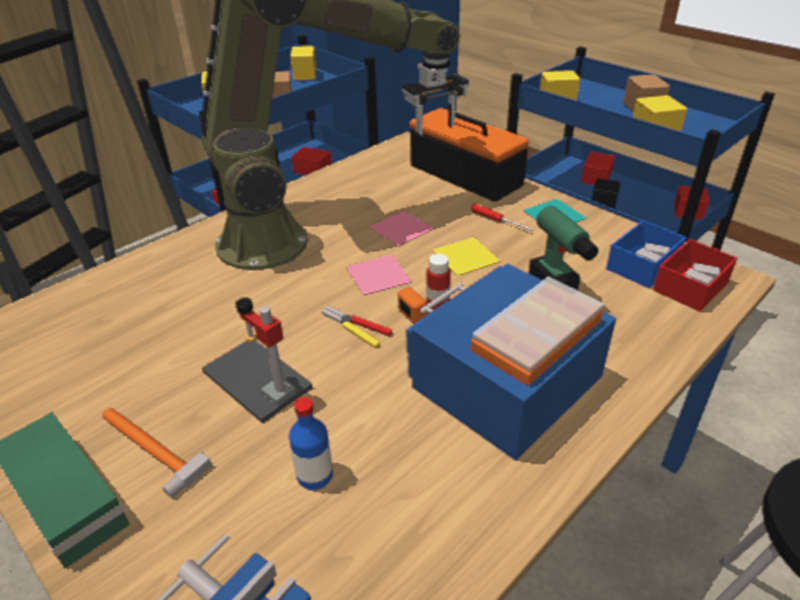

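View pics/t.png

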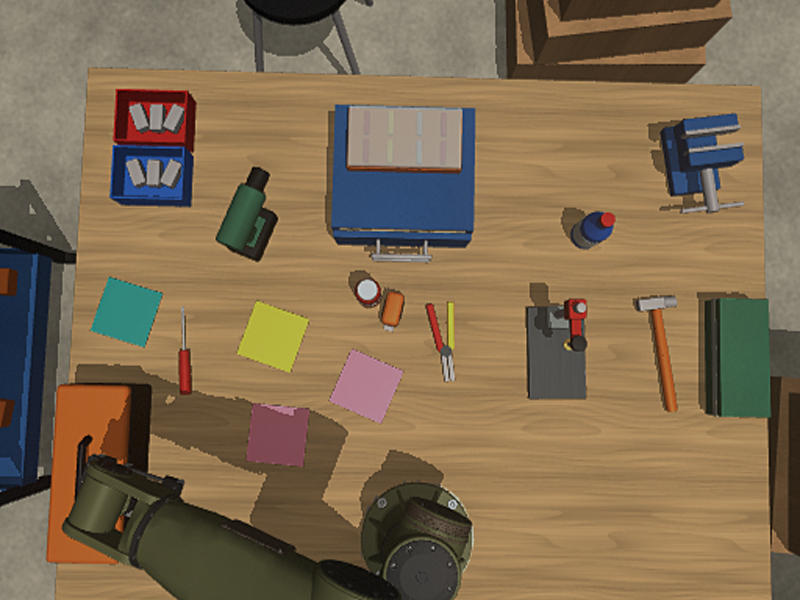

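The top view (800x600) shows the can's cap at (368,291), the yellow mat at (273,336), the handle at (402,257), the chest's front edge from (333,235) to (472,237), and the gauge base at (557,352) with its black knob at (577,342). The yellow mat is the square one at (273,336). The teal (127,311), pink (367,386) and dark pink (278,435) squares are look-alikes.

```bash
sed -i "s/    if save/    c['rotation']=R.from_euler('xyz',c['rotation']).as_matrix()\n    if save/" h.py
cat > m.py <<'E'
from h import *
d=np.load('c0.npz')
cs=[]
for k in'st':
    c={n:d[k+'_'+n] for n in('pixels','intrinsics','origin','rotation')}
    c['rotation']=R.from_euler('xyz',c['rotation']).as_matrix();cs.append(c)
s,t=cs
def blob(c,lo,hi,box):
    h=cv2.cvtColor(c['pixels'],cv2.COLOR_RGB2HSV);m=cv2.inRange(h,lo,hi)
    x0,y0,x1,y1=[int(v*.64) for v in box];k=np.zeros_like(m);k[y0:y1,x0:x1]=m[y0:y1,x0:x1]
    cn=max(cv2.findContours(k,0,2)[0],key=cv2.contourArea)
    return cn,cv2.minAreaRect(cn)
def show(n,c,r,z):
    p=np.array([onz(c,*q,z)[:2] for q in cv2.boxPoints(r[1])]);e=np.diff(p[[0,1,2]],axis=0)
    print(n,'px',np.round(r[1][0],1),'ctr',onz(c,*r[1][0],z).round(4),'sides',np.linalg.norm(e,axis=1).round(3),'dirdeg',np.degrees(np.arctan2(e[:,1],e[:,0])).round(1))
show('mat',t,blob(t,(22,120,100),(34,255,255),(220,280,330,390)),.004)
for nm,c,bx in(('t',t,(350,272,384,310)),('s',s,(425,250,455,275))):
    show('cap '+nm,c,blob(c,(0,0,150),(179,60,255),bx),.15)
show('tape',t,blob(t,(5,150,120),(18,255,255),(375,280,410,335)),.06)
show('base',t,blob(t,(0,0,40),(179,70,105),(515,300,592,410)),.015)
show('knob t',t,blob(t,(0,0,0),(179,120,45),(563,330,592,355)),.19)
show('handle',t,blob(t,(0,0,120),(179,60,255),(368,253,440,266)),.1275)
show('case',t,blob(t,(0,10,120),(20,120,255),(340,100,470,165)),.206)
show('chest',t,blob(t,(100,100,40),(120,255,255),(325,100,480,233)),.16)
k1=blob(t,(0,0,0),(179,120,45),(563,330,592,355))[1][0];k2=blob(s,(0,0,0),(179,120,60),(230,292,255,322))[1][0]
print('knob tri',tri(t,k1,s,k2),k1,k2)
E
python3 m.py
python3 - <<'E'
import cv2
a=cv2.imread('pics/t.png')
print(cv2.imwrite('pics/crop.png',cv2.resize(a[215:385,220:620],(800,340),interpolation=cv2.INTER_CUBIC)))
E
```

```text
mat px [174.3 214.9] ctr [0.4453 0.3374 0.004 ] sides [0.131 0.131] dirdeg [ -17.8 -108.7]
cap t px [235. 185.] ctr [0.543  0.1186 0.15  ] sides [0.039 0.04 ] dirdeg [ -88.5 -178.5]
cap s px [280.5 166.5] ctr [0.549  0.1148 0.15  ] sides [0.054 0.039] dirdeg [132.9  43.6]
tape px [251.1 197.3] ctr [0.5109 0.0648 0.06  ] sides [0.071 0.036] dirdeg [ -12.5 -102.7]
base px [356. 225.] ctr [ 0.4247 -0.3113  0.015 ] sides [0.129 0.206] dirdeg [ -88.6 -179.9]
knob t px [367. 216.] ctr [ 0.45   -0.3067  0.19  ] sides [0.014 0.004] dirdeg [ -44.3 -134.1]
handle px [256.5 164. ] ctr [0.6178 0.0494 0.1275] sides [0.124 0.02 ] dirdeg [ -88.5 -178.8]
case px [258.5  86.5] ctr [0.8587 0.0498 0.206 ] sides [0.237 0.116] dirdeg [ -88.4 -179.1]
chest px [257.8 107. ] ctr [0.8039 0.0499 0.16  ] sides [0.265 0.301] dirdeg [  0.5 -89.8]
knob tri (array([ 0.44572497, -0.30665624,  0.21066274]), np.float64(0.01201491853183254)) (367.0000305175781, 216.00003051757812) (156.0, 195.5)
True
```

View pics/crop.png

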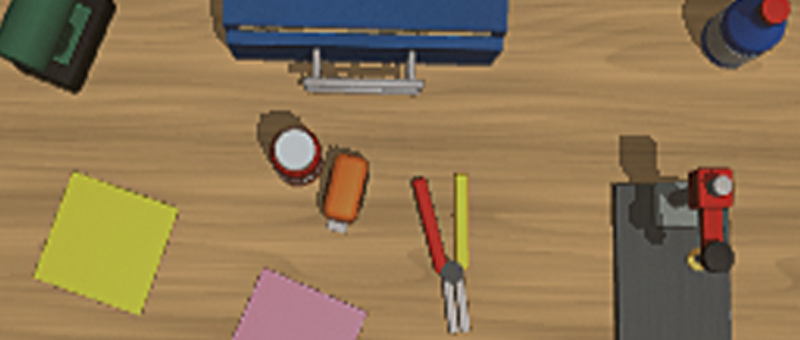

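Only one red can with a white cap is visible, at (368,291), and it fits the description. Go above it.

Emit:
carry_out --plan '[[[0,0,0,0,0,-0.095,94],[0,0,0,0,0,-0.095,94],[0,0,0,0,0,-0.095,94],[-24,-25,0,0,0,0,94],[-24,-25,0,0,0,0,94],[-24,-25,0,0,0,0,94],[-24,-25,0,0,0,0,94],[-24,-25,0,0,0,0,94],[-24,-25,0,0,0,0,94],[-24,-25,0,0,0,0,94],[-24,-25,0,0,0,0,94],[-24,-25,0,0,0,0,94],[-24,-25,0,0,0,0,94],[-24,-25,0,0,0,0,94],[-24,-25,0,0,0,0,94],[-24,-25,0,0,0,0,94],[-24,-25,0,0,0,0,94],[-24,-25,0,0,0,0,94],[0,0,0,0,0,0,94]]]' --squeeze 25

```text
time_s: 1.68
ee_pos: [0.5173, 0.1486, 0.2048]
eef_rot: [-3.141, -0.0, 3.137]
force: [-0.5, 0.2, -1.0]
grip_width: 0.094
grip_force: 0.0
```

```bash
python3 - <<'E'
from h import *
c=cam('wrist');big=cv2.resize(c['pixels'],(768,576));cv2.imwrite('pics/w1.png',big[:,:,::-1])
print(telemetry.get_obs()['ee_pos'],telemetry.get_obs()['eef_rot'],c['origin'],proj(c,[.544,.118,.15]))
m=cv2.inRange(cv2.cvtColor(c['pixels'],cv2.COLOR_RGB2HSV),(0,0,150),(179,60,255))
for q in cv2.findContours(m,0,2)[0]:
    if cv2.contourArea(q)>300:
        r=cv2.minEnclosingCircle(q);print(r,onz(c,*r[0],.15))
E
```

```text
[0.51581776 0.15037787 0.20468428] [-3.14118362e+00 -1.11209314e-03  3.13740708e+00] [0.43991089 0.14912672 0.38463531] [215.35461049 236.98661555]
((179.5, 304.0), 36.6231803894043) [0.60150949 0.08737989 0.15      ]
((191.5, 270.0), 30.64728546142578) [0.57146759 0.09858789 0.15      ]
((219.0, 229.0), 30.594215393066406) [0.53757785 0.12095078 0.15      ]
((36.81578826904297, 34.76315689086914), 32.29130172729492) [0.40346699 0.00888028 0.15      ]
((52.5, 32.5), 32.96220016479492) [0.40218061 0.01913882 0.15      ]
((193.0, 29.5), 48.30382537841797) [0.40084628 0.10900169 0.15      ]
```

View pics/w1.png

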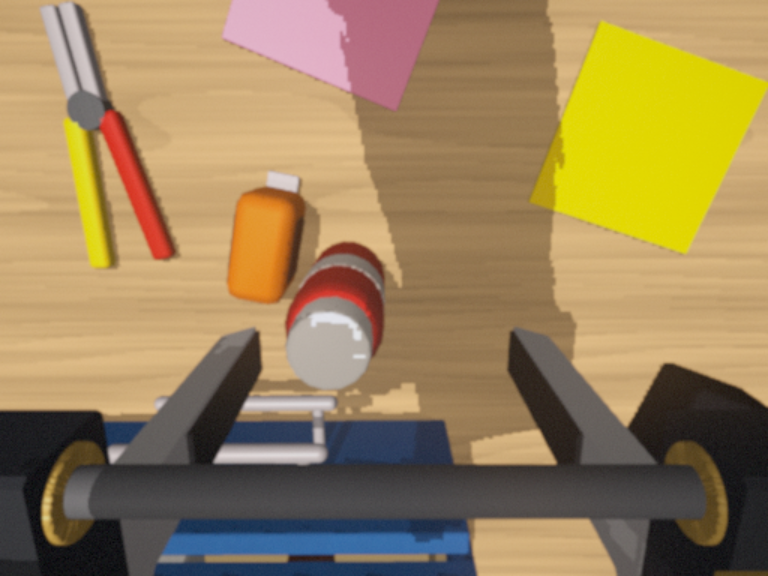

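The wrist view shows the cap top centred at (330,346), giving about (0.540, 0.120). The fingers will clear the tape at (265,245).

Emit:
carry_out --plan '[[[-12,-15,0,0,0,-0.004,94],[-13,-15,0,0,0,0,94],[0,0,25,0,0,0,94],[0,0,30,0,0,0,94],[0,0,30,0,0,0,94],[0,0,25,0,0,0,94],[0,0,10,0,0,0,94],[0,0,0,0,0,0,40],[0,0,0,0,0,0,40],[0,0,0,0,0,0,40],[0,0,0,0,0,0,40],[0,0,0,0,0,0,40],[0,0,0,0,0,0,40],[0,0,0,0,0,0,40]]]' --squeeze 25

```text
time_s: 2.9
ee_pos: [0.5401, 0.1224, 0.0861]
eef_rot: [-3.142, 0.001, -3.138]
force: [0.3, -1.6, 3.2]
grip_width: 0.0561
grip_force: 24.9
```

Emit:
carry_out --plan '[[[0,0,-20,0,0,0,40],[0,0,-30,0,0,0,40],[12,27,0,0,0,0,40],[12,27,0,0,0,0,40],[12,27,0,0,0,0,40],[12,27,0,0,0,0,40],[12,27,0,0,0,0,40],[12,27,0,0,0,0,40],[12,27,0,0,0,0,40],[12,27,0,0,0,0,40],[0,0,0,0,0,0,40],[0,0,20,0,0,0,40],[0,0,15,0,0,0,40],[0,0,6,0,0,0,40],[0,0,3,0,0,0,40],[0,0,0,0,0,0,40]]]'

```text
time_s: 4.23
ee_pos: [0.4432, 0.3378, 0.0913]
eef_rot: [-3.141, -0.001, -3.139]
force: [0.6, 0.0, -2.4]
grip_width: 0.0555
grip_force: 24.9
```

Emit:
carry_out --plan '[[[0,0,1.5,0,0,0,40],[0,0,0,0,0,0,40],[0,0,0,0,0,0,70],[0,0,0,0,0,0,94],[0,0,0,0,0,0,94],[0,0,0,0,0,0,94],[0,0,0,0,0,0,94],[0,0,-15,0,0,0,94],[0,0,-30,0,0,0,94],[0,0,-40,0,0,0,94],[0,0,-40,0,0,0,94],[0,0,0,0,0,0,94]]]'

```text
time_s: 5.23
ee_pos: [0.445, 0.3395, 0.223]
eef_rot: [3.135, 0.009, -3.138]
force: [0.8, 0.2, 0.5]
grip_width: 0.0938
grip_force: 0.0
```

```bash
python3 - <<'E'
from h import *
print(telemetry.get_obs()['ee_pos'],telemetry.get_obs()['force'])
s=cam('scene');t=cam('top');
cv2.imwrite('pics/t2.png',np.vstack([cv2.resize(t['pixels'][130:260,90:390],(780,338)),cv2.resize(s['pixels'][120:220,200:500],(780,260))])[:,:,::-1])
E
```

```text
[0.44501717 0.33947241 0.22299078] [0.84475763 0.16410037 0.481831  ]
```

View pics/t2.png

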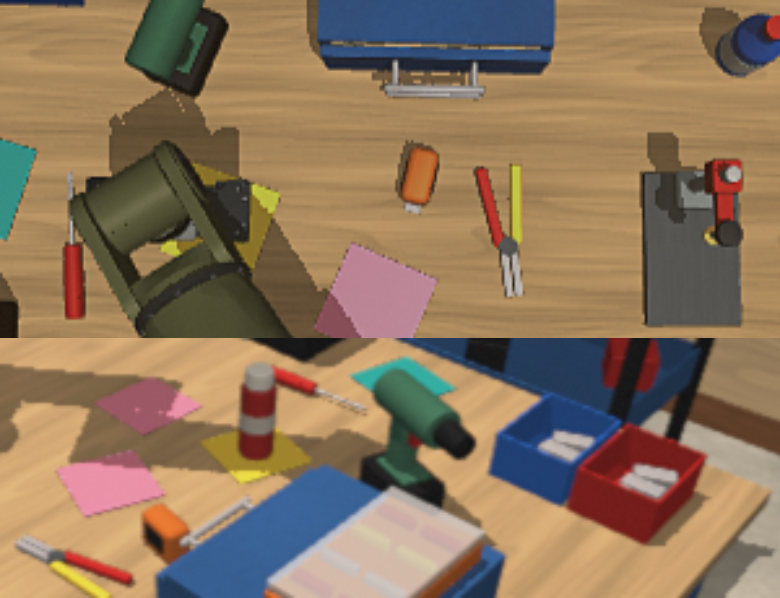

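The can stands upright on the yellow mat. Next, move over the handle and turn the gripper so it closes along x.

Emit:
carry_out --plan '[[[-13,-32,0,0,0,0,94],[-13,-32,0,0,0,0,94],[-13,-32,0,0,0,0,94],[-13,-32,0,0,0,0,94],[-13,-32,0,0,0,0,94],[-13,-32,0,0,0,0,94],[-13,-32,0,0,0,0,94],[-13,-32,0,0,0,0,94],[-13,-32,0,0,0,0,94],[0,0,0,0,0,0.12,94],[0,0,0,0,0,0.12,60],[0,0,0,0,0,0.12,60],[0,0,0,0,0,0.12,60],[0,0,0,0,0,0.12,60],[0,0,0,0,0,0.12,60],[0,0,0,0,0,0.12,60],[0,0,0,0,0,0.12,60],[0,0,0,0,0,0.12,60],[0,0,0,0,0,0.12,60],[0,0,0,0,0,0.12,60]]]'

```text
time_s: 7.0
ee_pos: [0.5605, 0.0505, 0.2132]
eef_rot: [-3.139, -0.001, 1.819]
force: [-0.7, -0.4, -0.2]
grip_width: 0.0601
grip_force: 0.0
```

Emit:
carry_out --plan '[[[0,0,0,0,0,0.12,94],[0,0,0,0,0,0.12,94],[0,0,0,0,0,0,94],[0,0,0,0,0,0,94]]]'

```text
time_s: 7.33
ee_pos: [0.5607, 0.0505, 0.2138]
eef_rot: [-3.14, 0.0, 1.589]
force: [0.6, -0.5, -0.8]
grip_width: 0.0831
grip_force: 0.0
```

```bash
python3 - <<'E'
from h import *
c=cam('wrist');cv2.imwrite('pics/w2.png',cv2.resize(c['pixels'],(768,576))[:,:,::-1])
np.savez('w2.npz',**c)
o=telemetry.get_obs();print(o['ee_pos'],o['eef_rot'],c['origin'],proj(c,[.620,.05,.122])*1.5)
E
```

```text
[0.56074265 0.05048396 0.2140062 ] [-3.14010273e+00 -7.88110176e-07  1.58918804e+00] [0.55949651 0.12791064 0.39359383] [491.23550682 286.46169867]
```

View pics/w2.png

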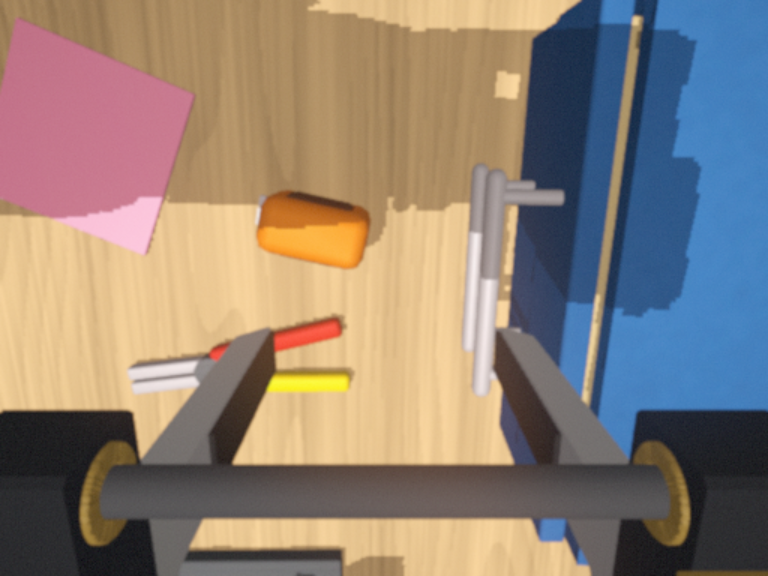

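The top handle bar runs from (497,172) to (482,392), close to the predicted middle at (491,286).

```bash
python3 - <<'E'
from h import *
c=dict(np.load('w2.npz'))
a=onz(c,497/1.5,172/1.5,.122);b=onz(c,482/1.5,392/1.5,.122)
m=(a+b)/2;d=a-b;print(a,b,m,np.linalg.norm(d),np.degrees(np.arctan2(-d[0],d[1])))
o=telemetry.get_obs()
print(togo([m[0],m[1],.104]))
E
```

```text
[0.61842399 0.11242219 0.122     ] [ 0.61932434 -0.01491082  0.122     ] [0.61887416 0.04875569 0.122     ] 0.12733619208609817 0.40512159733279635
[ -2.79713851  58.25373264 109.9195255 ]
```

Emit:
carry_out --plan '[[[-3,20,0,0,0,0.015,30],[0,20,0,0,0,0,30],[0,18,0,0,0,0,30],[0,0,25,0,0,0,30],[0,0,25,0,0,0,30],[0,0,20,0,0,0,30],[0,0,15,0,0,0,30],[0,0,15,0,0,0,30],[0,0,10,0,0,0,30],[0,0,0,0,0,0,30]]]' --squeeze 25

```text
time_s: 8.22
ee_pos: [0.6179, 0.0477, 0.1024]
eef_rot: [-3.138, 0.0, 1.572]
force: [-0.6, -0.3, -0.5]
grip_width: 0.0304
grip_force: 0.0
```

Emit:
carry_out --plan '[[[0,0,0,0,0,0,4],[0,0,0,0,0,0,4],[0,0,0,0,0,0,4],[0,0,0,0,0,0,4],[0,-5,0,0,0,0,4],[0,-10,0,0,0,0,4],[0,-10,0,0,0,0,4]]]'

```text
time_s: 8.8
ee_pos: [0.5942, 0.0477, 0.1059]
eef_rot: [3.139, 0.0, 1.57]
force: [0.9, -0.6, 4.8]
grip_width: 0.0102
grip_force: 25.0
```

Emit:
carry_out --plan '[[[0,-14,0,0,0,0,4],[0,-16,0,0,0,0,4],[0,-16,0,0,0,0,4],[0,-16,0,0,0,0,4],[0,-16,0,0,0,0,4],[0,-16,0,0,0,0,4],[0,-16,0,0,0,0,4],[0,-16,0,0,0,0,4],[0,-12,0,0,0,0,4],[0,-7,0,0,0,0,4],[0,0,0,0,0,0,4]]]'

```text
time_s: 9.72
ee_pos: [0.4482, 0.0476, 0.1059]
eef_rot: [3.14, 0.001, 1.57]
force: [-0.8, -3.5, 4.3]
grip_width: 0.01
grip_force: 25.0
```

Emit:
carry_out --plan '[[[0,-4,0,0,0,0,4],[0,-4,0,0,0,0,4],[0,-4,0,0,0,0,4],[0,-2,0,0,0,0,4]]]'

```text
time_s: 10.05
ee_pos: [0.4353, 0.0476, 0.1058]
eef_rot: [3.139, 0.001, 1.57]
force: [1.8, -4.5, 7.2]
grip_width: 0.01
grip_force: 25.0
```

Emit:
carry_out --plan '[[[0,-2,0,0,0,0,4],[0,-2,0,0,0,0,4],[0,-2,0,0,0,0,4],[0,0,0,0,0,0,4]]]'

```text
time_s: 10.38
ee_pos: [0.4293, 0.0476, 0.1058]
eef_rot: [3.14, 0.001, 1.57]
force: [-1.0, -3.6, 9.7]
grip_width: 0.0104
grip_force: 25.0
```

Emit:
carry_out --plan '[[[0,-2,0,0,0,0,4],[0,-2,0,0,0,0,4],[0,0,0,0,0,0,4]]]'

```text
time_s: 10.63
ee_pos: [0.4253, 0.0476, 0.1058]
eef_rot: [3.14, 0.001, 1.57]
force: [-1.6, -4.7, 9.5]
grip_width: 0.0101
grip_force: 25.0
```

Emit:
carry_out --plan '[[[0,-2,0,0,0,0,4],[0,-2,0,0,0,0,4],[0,0,0,0,0,0,4]]]'

```text
time_s: 10.88
ee_pos: [0.4236, 0.0476, 0.1059]
eef_rot: [3.133, 0.0, 1.57]
force: [19.7, -3.3, -6.4]
grip_width: 0.0102
grip_force: 25.0
```

Emit:
carry_out --plan '[[[0,-2,0,0,0,0,4],[0,-2,0,0,0,0,4],[0,0,0,0,0,0,4]]]'

```text
time_s: 11.13
ee_pos: [0.4229, 0.0476, 0.1062]
eef_rot: [3.125, 0.0, 1.57]
force: [50.9, -2.5, -31.5]
grip_width: 0.0115
grip_force: 25.0
```

At the stop. Relax the pull, let go and lift.

Emit:
carry_out --plan '[[[0,2.5,0,0,0,0,4],[0,2.5,0,0,0,0,4],[0,0,0,0,0,0,30],[0,0,0,0,0,0,30],[0,0,0,0,0,0,30],[0,0,0,0,0,0,30],[0,0,-15,0,0,0,30],[0,0,-25,0,0,0,30],[0,0,-35,0,0,0,30],[0,0,-35,0,0,0,30],[0,0,-20,0,0,0,30],[0,0,0,0,0,-0.12,60],[0,0,0,0,0,-0.12,94],[0,0,0,0,0,-0.12,94],[0,0,0,0,0,-0.12,94],[0,0,0,0,0,-0.12,94],[0,0,0,0,0,-0.12,94],[0,0,0,0,0,-0.12,94],[0,0,0,0,0,-0.12,94],[0,0,0,0,0,-0.12,94]]]'

```text
time_s: 12.8
ee_pos: [0.4218, 0.048, 0.2347]
eef_rot: [-3.141, -0.001, 2.656]
force: [-0.5, 1.0, -0.7]
grip_width: 0.0864
grip_force: 0.0
```

Emit:
carry_out --plan '[[[0,0,0,0,0,-0.12,94],[0,0,0,0,0,-0.12,94],[0,0,0,0,0,-0.12,94],[0,0,0,0,0,-0.12,94],[0,0,0,0,0,-0.011,94],[0,0,0,0,0,0,94]]]'

```text
time_s: 13.3
ee_pos: [0.4219, 0.048, 0.2348]
eef_rot: [3.142, -0.0, 3.138]
force: [-0.2, 0.1, 0.4]
grip_width: 0.0941
grip_force: 0.0
```

```bash
python3 - <<'E'
from h import *
c=cam('wrist');cv2.imwrite('pics/w3.png',cv2.resize(c['pixels'],(768,576))[:,:,::-1])
np.savez('w3.npz',**c)
t=cam('top');np.savez('t3.npz',**t)
o=telemetry.get_obs();print(o['ee_pos'],o['eef_rot'],c['origin'],proj(c,[.420,.048,.122])*1.5)
E
```

```text
[0.42196091 0.04796634 0.23488113] [ 3.14154331e+00 -1.59491229e-04  3.13709510e+00] [0.34441321 0.04828137 0.41469289] [383.86797797 270.90107727]
```

View pics/w3.png

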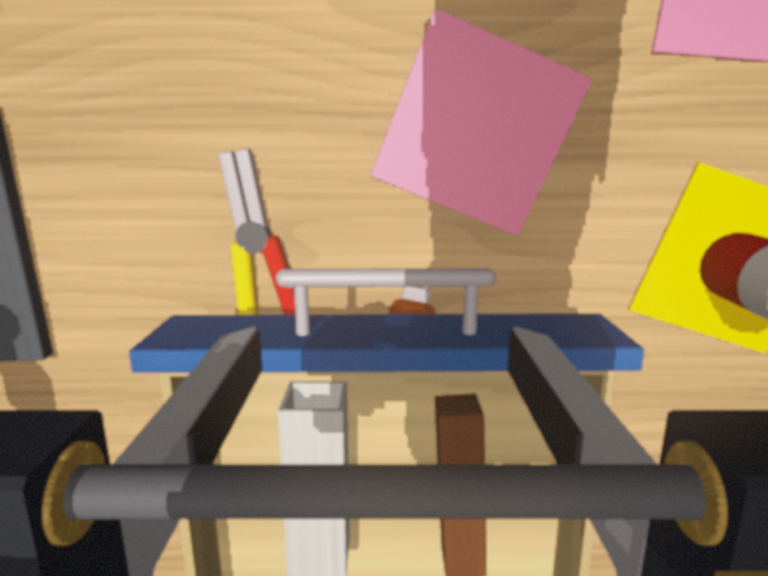

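The wrist view shows the drawer open, with the handle at (386,277), the aluminium piece at left (near top edge (280..347,410)) and the wooden batten at right (435..484,417). Only the piece is a hollow aluminium section.

```bash
python3 - <<'E'
from h import *
c=dict(np.load('w3.npz'));f=lambda u,v,z:onz(c,u/1.5,v/1.5,z)[:3].round(4)
print('piece near',f(280,410,.133),f(347,410,.133),'low',f(283,384,.093),f(347,384,.093))
print('far edges',f(287,575,.133),f(347,575,.133))
print('batten',f(435,417,.123),f(484,417,.123),f(443,575,.123),f(487,575,.123))
print('handle',f(386,277,.122),'panel',f(133,360,.148),f(640,360,.148))
m=cv2.inRange(cv2.cvtColor(c['pixels'],cv2.COLOR_RGB2HSV),(0,0,140),(179,40,255))
for v in(290,300,350,360,375):
    u=np.where(m[v,150:260])[0]+150;print(v,u.min(),u.max(),onz(c,u.min(),v,.133)[:2].round(4),onz(c,u.max()+1,v,.133)[:2].round(4))
E
```

```text
piece near [ 0.5058 -0.0166  0.133 ] [0.506  0.0248 0.133 ] low [ 0.5086 -0.0226  0.093 ] [0.5087 0.022  0.093 ]
far edges [ 0.6321 -0.0192  0.133 ] [0.6322 0.0219 0.133 ]
batten [0.517  0.0806 0.123 ] [0.5171 0.1121 0.123 ] [0.6427 0.0891 0.123 ] [0.6429 0.1203 0.123 ]
handle [0.4238 0.0493 0.122 ] panel [ 0.4651 -0.095   0.148 ] [0.4663 0.1937 0.148 ]
290 186 229 [ 0.5234 -0.0183] [0.5235 0.0232]
300 187 229 [ 0.5341 -0.018 ] [0.5343 0.0229]
350 190 230 [ 0.5911 -0.0183] [0.5912 0.0226]
360 190 230 [ 0.6031 -0.0189] [0.6033 0.0223]
375 191 230 [ 0.6216 -0.0189] [0.6217 0.0218]
```

Emit:
carry_out --plan '[[[-20,-7,0,0,0,0.012,94],[-25,-10,0,0,0,0,94],[-25,-10,0,0,0,0,94],[-25,-10,0,0,0,0,94],[-24,-9,0,0,0,0,94],[0,0,25,0,0,0,94],[0,0,30,0,0,0,94],[0,0,30,0,0,0,94],[0,0,25,0,0,0,94],[0,0,15,0,0,0,94],[0,0,8,0,0,0,94],[0,0,0,0,0,0,30],[0,0,0,0,0,0,30],[0,0,0,0,0,0,30],[0,0,0,0,0,0,30],[0,0,0,0,0,0,30],[0,0,0,0,0,0,30],[0,0,0,0,0,0,30],[0,0,0,0,0,0,30]]]' --squeeze 40

```text
time_s: 14.98
ee_pos: [0.5406, 0.0006, 0.1021]
eef_rot: [-3.142, 0.0, 3.129]
force: [-0.1, -0.2, 0.3]
grip_width: 0.0439
grip_force: 0.0
```

Emit:
carry_out --plan '[[[0,0,0,0,0,0,30],[0,0,0,0,0,0,30],[0,0,0,0,0,0,30]]]'

```text
time_s: 15.23
ee_pos: [0.5406, 0.0007, 0.1021]
eef_rot: [3.142, 0.0, 3.129]
force: [-1.0, 0.9, 1.8]
grip_width: 0.0399
grip_force: 40.0
```

Emit:
carry_out --plan '[[[0,0,-20,0,0,0,30],[0,0,-30,0,0,0,30],[0,0,-35,0,0,0,30],[0,0,-35,0,0,0,30],[28,-20,0,0,0,0,30],[28,-20,0,0,0,0,30],[28,-20,0,0,0,0,30],[28,-20,0,0,0,0,30],[28,-20,0,0,0,0,30],[28,-20,0,0,0,0,30],[10,-32,0,0,0,0,30],[10,-32,0,0,0,0,30],[10,-32,0,0,0,0,30],[10,-32,0,0,0,0,30],[10,-32,0,0,0,0,30],[10,-30,0,0,0,0,30],[0,0,0,0,0,0,30]]]'

```text
time_s: 16.65
ee_pos: [0.3068, -0.3099, 0.2215]
eef_rot: [-3.141, -0.001, 3.125]
force: [0.4, 0.1, -1.4]
grip_width: 0.0394
grip_force: 40.0
```

```bash
python3 - <<'E'
from h import *
o=telemetry.get_obs();print(o['ee_pos'],o['eef_rot'],o['grip_force'])
c=cam('wrist');s=cam('scene');np.savez('s4.npz',**s)
cv2.imwrite('pics/w4.png',np.hstack([cv2.resize(c['pixels'],(400,300)),cv2.resize(s['pixels'][150:300,70:270],(400,300))])[:,:,::-1])
t=dict(np.load('t3.npz'))
m=cv2.inRange(cv2.cvtColor(t['pixels'],cv2.COLOR_RGB2HSV),(0,0,40),(179,70,105))
k=np.zeros_like(m);k[190:262,328:380]=m[190:262,328:380]
ys=range(225,252)
L=np.array([onz(t,np.where(k[y])[0].min(),y,.015)[:2] for y in ys]);Rr=np.array([onz(t,np.where(k[y])[0].max()+1,y,.015)[:2] for y in ys])
for e in(L,Rr):
    p=np.polyfit(e[:,0],e[:,1],1);print('edge yaw deg',np.degrees(np.arctan(p[0])),'y at .44',np.polyval(p,.44))
r=np.where(k[:,340:370].sum(1)>0)[0];print(r.min(),r.max(),onz(t,355,r.max()+1,.015))
# brass foot and red slide
h=cv2.cvtColor(t['pixels'],cv2.COLOR_RGB2HSV)
E
```

```text
[ 0.3068167  -0.30991885  0.22147066] [-3.14138185e+00 -1.03405822e-03  3.12538503e+00] 39.97356489300728
edge yaw deg 3.1465617008010436 y at .44 -0.24647374498720265
edge yaw deg 1.9431887756799882 y at .44 -0.37609021385031643
195 254 [ 0.31861315 -0.30823195  0.015     ]
```

View pics/w4.png

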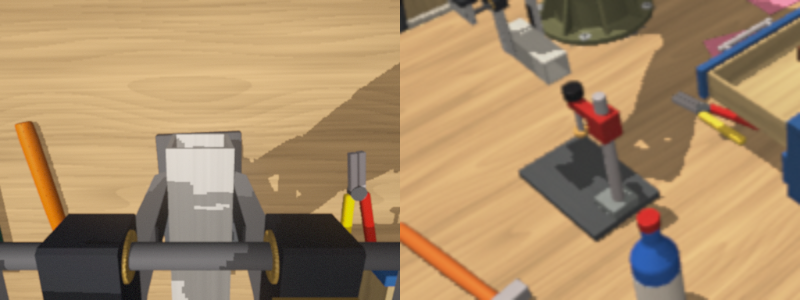

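Wrist and scene views show the piece held level in front of the gauge, whose foot is still raised (knob at (573,90) in the right half). Lower in front of it, then slide in.

Emit:
carry_out --plan '[[[0,0,25,0,0,-0.044,30],[0,0,35,0,0,0,30],[0,0,35,0,0,0,30],[0,0,35,0,0,0,30],[0,0,30,0,0,0,30],[0,0,20,0,0,0,30],[0,0,8,0,0,0,30],[-15,-1,0,0,0,0,30],[-18,-1,0,0,0,0,30],[-18,-2,0,0,0,0,30],[-16,-1,0,0,0,0,30],[0,0,0,0,0,0,30]]]'

```text
time_s: 17.75
ee_pos: [0.3785, -0.3091, 0.0351]
eef_rot: [-3.14, 0.002, -3.108]
force: [-0.5, -0.3, -2.1]
grip_width: 0.0396
grip_force: 40.0
```

```bash
python3 - <<'E'
from h import *
o=telemetry.get_obs();print(o['ee_pos'],o['eef_rot'],o['force'])
c=cam('wrist');s=cam('scene');
cv2.imwrite('pics/w5.png',cv2.resize(s['pixels'][180:280,100:233],(798,600),interpolation=cv2.INTER_CUBIC)[:,:,::-1])
E
```

```text
[ 0.37852885 -0.30907989  0.03508264] [-3.13998478e+00  1.91321506e-03 -3.10827160e+00] [-0.45144735 -0.33182002 -2.11497955]
```

View pics/w5.png

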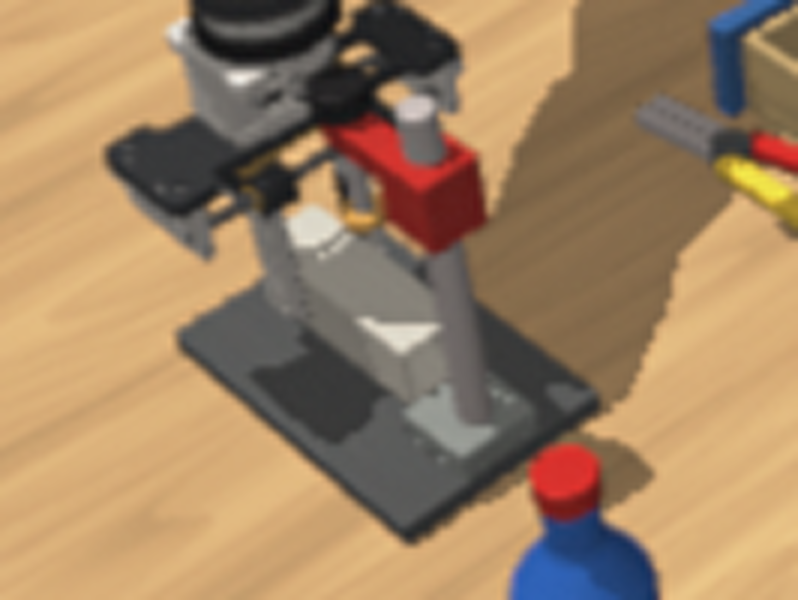

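The piece sits under the brass foot at (360,215), just short of the column's block. Back off 6 mm and set it down.

Emit:
carry_out --plan '[[[3,-2,0,0,0,0,30],[3,-1,0,0,0,0,30],[0,0,5,0,0,0,30],[0,0,4,0,0,0,30],[0,0,1,0,0,0,30],[0,0,0,0,0,0,30]]]'

```text
time_s: 18.35
ee_pos: [0.3693, -0.3126, 0.024]
eef_rot: [3.141, -0.001, -3.111]
force: [-5.9, 0.8, 6.4]
grip_width: 0.0396
grip_force: 40.0
```

Emit:
carry_out --plan '[[[0,0,1,0,0,0,30],[0,0,1,0,0,0,30],[0,0,0,0,0,0,30]]]'

```text
time_s: 18.6
ee_pos: [0.3695, -0.3126, 0.024]
eef_rot: [3.142, -0.001, -3.11]
force: [-16.4, 11.4, 39.8]
grip_width: 0.0398
grip_force: 40.0
```

Emit:
carry_out --plan '[[[0,0,-2,0,0,0,30],[0,0,0,0,0,0,50],[0,0,0,0,0,0,70],[0,0,0,0,0,0,80],[0,0,0,0,0,0,80],[0,0,0,0,0,0,80],[0,0,-20,0,0,0,80],[0,0,-40,0,0,0,80],[0,0,-40,0,0,0,80],[0,0,-40,0,0,0,60],[0,0,-40,0,0,0,0],[0,0,-40,0,0,0,0],[0,0,-20,0,0,0,0],[0,0,0,0,0,0,0],[0,0,0,0,0,0,0]]]'

```text
time_s: 19.85
ee_pos: [0.37, -0.3126, 0.2643]
eef_rot: [-3.141, 0.001, -3.11]
force: [-0.0, -0.4, -1.1]
grip_width: 0.0437
grip_force: 0.0
```

```bash
python3 - <<'E'
from h import *
o=telemetry.get_obs();print(o['ee_pos'],o['eef_rot'],o['force'],o['grip_width'])
c=cam('wrist');
for z in(.19,.205):
    print(proj(c,[.4386,-.3113,z])*1.5)
cv2.imwrite('pics/w6.png',cv2.resize(c['pixels'],(768,576))[:,:,::-1])
np.savez('w6.npz',**c)
E
```

```text
[ 0.36995907 -0.31261434  0.2642823 ] [-3.14053060e+00  1.00940512e-03 -3.11036728e+00] [-0.03234944 -0.4487285  -1.09233595] 0.04374072452679673
[382.55381671 410.11001114]
[382.45234866 424.68636877]
```

View pics/w6.png

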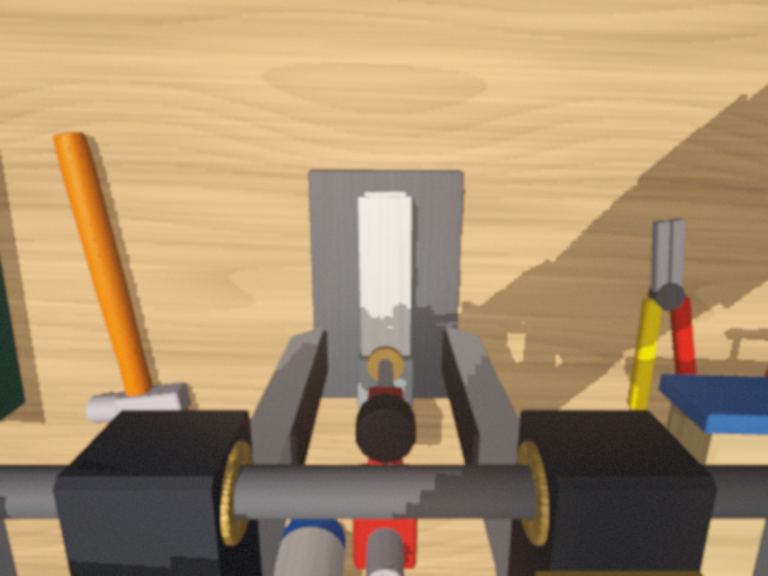

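The wrist view shows the piece lying square on the base, the brass foot at (386,362) above it and the knob top at (386,427), as predicted. Push the knob down with shut fingers.

Emit:
carry_out --plan '[[[-20,0,0,0,0,0,0],[-25,0,0,0,0,0,0],[-24,0,0,0,0,0,0],[0,0,0,0,0,0,0],[0,0,20,0,0,0,0],[0,0,20,0,0,0,0],[0,0,10,0,0,0,0],[0,0,6,0,0,0,0],[0,0,6,0,0,0,0],[0,0,6,0,0,0,0],[0,0,0,0,0,0,0]]]' --squeeze 20

```text
time_s: 20.82
ee_pos: [0.4386, -0.3104, 0.1952]
eef_rot: [3.141, -0.001, -3.111]
force: [-0.2, 0.6, -0.8]
grip_width: 0.0004
grip_force: 0.0
```

Emit:
carry_out --plan '[[[0,0,8,0,0,0,0],[0,0,8,0,0,0,0],[0,0,8,0,0,0,0],[0,0,8,0,0,0,0],[0,0,7,0,0,0,0],[0,0,4,0,0,0,0],[0,0,0,0,0,0,0]]]'

```text
time_s: 21.4
ee_pos: [0.4384, -0.31, 0.1517]
eef_rot: [3.14, -0.002, -3.11]
force: [-0.1, -0.0, -0.6]
grip_width: 0.0003
grip_force: 0.0
```

Emit:
carry_out --plan '[[[0,0,2,0,0,0,0],[0,0,2,0,0,0,0],[0,0,1,0,0,0,0],[0,0,1,0,0,0,0],[0,0,0,0,0,0,0]]]'

```text
time_s: 21.82
ee_pos: [0.4387, -0.3102, 0.1468]
eef_rot: [3.141, -0.0, -3.11]
force: [-0.5, -0.7, 0.3]
grip_width: 0.0004
grip_force: 0.0
```

Emit:
carry_out --plan '[[[0,0,1,0,0,0,0],[0,0,0,0,0,0,0]]]'

```text
time_s: 21.98
ee_pos: [0.4388, -0.3104, 0.1459]
eef_rot: [-3.142, 0.0, -3.11]
force: [-0.1, -0.0, -0.4]
grip_width: 0.0005
grip_force: 0.1
```

Emit:
carry_out --plan '[[[0,0,1,0,0,0,0],[0,0,0,0,0,0,0]]]'

```text
time_s: 22.15
ee_pos: [0.4389, -0.3104, 0.1453]
eef_rot: [-3.141, 0.0, -3.11]
force: [-1.6, 2.2, 5.6]
grip_width: 0.0005
grip_force: 2.5
```

Emit:
carry_out --plan '[[[0,0,1,0,0,0,0],[0,0,0,0,0,0,0]]]'

```text
time_s: 22.32
ee_pos: [0.439, -0.3104, 0.1452]
eef_rot: [-3.141, 0.001, -3.11]
force: [-5.0, 4.3, 15.4]
grip_width: 0.0004
grip_force: 7.1
```

The foot is resting: 15 N at a height of 0.145 m, as computed. Retreat upward and check everything.

Emit:
carry_out --plan '[[[0,0,-10,0,0,0,0],[0,0,-30,0,0,0,0],[0,0,-40,0,0,0,0],[0,0,-40,0,0,0,0],[20,0,-20,0,0,0,0],[30,0,0,0,0,0,0],[30,0,0,0,0,0,0],[0,0,0,0,0,0,0],[0,0,0,0,0,0,0]]]'

```text
time_s: 23.07
ee_pos: [0.3582, -0.3131, 0.2847]
eef_rot: [-3.14, 0.001, -3.112]
force: [0.7, 1.2, 0.0]
grip_width: 0.0004
grip_force: 0.0
```

```bash
python3 - <<'E'
from h import *
s=cam('scene')
cv2.imwrite('pics/f.png',cv2.resize(s['pixels'][95:295,100:400],(798,532),interpolation=cv2.INTER_CUBIC)[:,:,::-1])
E
```

```text
(no output)
```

View pics/f.png

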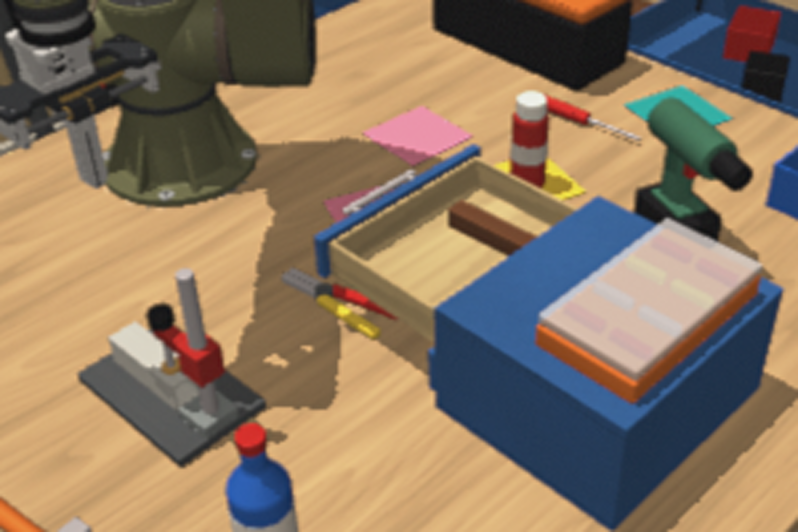

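The foot rests on the piece at (168,368), the drawer is open with the batten in it at (490,228), and the can stands on its mat at (530,140). Handing in.

```bash
python3 -c "
from h import *
print(ctrl.hand_in())"
```

```text
the job is handed in; nothing more can be done
None
```

The job is handed in at about 23 s: the can is upright on the yellow mat, the drawer is open at its stop with the batten inside, and the piece lies flat on the gauge base with the foot resting on it; I got no verdict back.

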